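# Turn a sausage end slice over onto the inspection board with the turner

### The job

The cut face of the big sausage end slice has been checked and its skin side is next: take the turner from its rest and with it turn the slice over, from the steel table onto the white board, so that it lies flat, skin side up and wholly on the board. Bare product must not be touched with the gripper or arm, and tip it over low: do not toss it or drop it from a height. Then lay the turner back on its rest as it was, blade in the drip tray and handle in the notch, and leave everything else where it is.

Things in the scene. Friction and masses are not known exactly. Their poses are not given: they have to be found in the camera images.
- slice: End slice (heel) of a thick sausage: stiff flat disc, 92 mm across, 18 mm thick, 120 g, loose on the table 20 to 60 mm off the board. Flat cut face (red, white flecks) up at the start; dark skin face down, its rim rounded: the underside is flat to radius 36 mm, 3 mm up at 42, 8 mm up at 45.5. Origin at the skin face's centre; z points from skin to cut face (up at the start, down when turned).
- slice_mid (a point): The middle of the slice, on its axis, 9 mm from either face.
- board: White cutting board, 300 mm (own x) by 240 mm (own y), 15 mm thick, square-edged, held fast on the table. Origin at the centre of its underside, z up. The slice starts off its -y edge (300 mm long, at own y = -120 mm), a firm stop 15 mm high if the slice is pushed against it. A coin and a probe thermometer lie on the +y half.
- turner: Cranked steel turner (spatula), 0.22 kg, loose. Own x runs to the blade's front edge, z up. Stiff flat blade: x 0 to 100 mm, 80 mm wide, 2 mm thick, square front edge; origin at the middle of its rear edge, underside. A neck rises back to a black handle parallel to the blade: x -40 to -160 mm, 18 mm wide (y), 20 mm tall, centre line 48 mm above the blade's underside. It balances at about x = 0.
- turner_tip (a point): Middle of the blade's front edge, on its underside (turner x = 100 mm).
- turner_grip (a point): Where to grip the handle: centre of its section at turner x = -70 mm, z = 48 mm; flat vertical sides 18 mm apart, reachable from straight above.
- rest: Fixed steel turner rest; x points from notch to drip tray. Tray: x -17 to 117 mm, 110 mm wide, floor 3 mm up, rim 10 mm high. Notch plate at x = -135 mm: 4 mm thick, 66 mm wide, notch 34 mm wide, its floor 41 mm up, prongs to 62 mm. Origin on the table below the stored blade's rear edge: the stored turner has the rest's axes and its origin 3 mm above the rest's.
- coin_a: Bystander: a small loose sausage coin, 52 mm across, 22 mm tall, on the table off the slice's +x side (board frame). Origin at the underside centre.
- coin_b: Bystander: a small loose sausage coin, 52 mm across, 22 mm tall, on the table off the slice's -x side (board frame). Origin at the underside centre.
- coin_c: Bystander: a small loose sausage coin, 52 mm across, 22 mm tall, on the board's +y half. Origin at the underside centre.
- probe: Bystander: white probe thermometer with a steel stem, 205 mm long, 26 mm wide, 18 mm tall, loose on the board's +y half. Origin under the handle, own x towards the stem's tip.
- spray: Bystander: white spray bottle, 68 mm across, 200 mm tall, loose, on the robot's side of the board. Origin at the underside centre.
- cup: Bystander: open steel cup, 72 mm across, 70 mm tall, loose, on the table off to the right (-y). Origin at the underside centre.
There are look-alikes about, which are no part of the job. What is shaped like the slice but green or purple is not meant.

How it is judged:
On the way, in this order (a step that is already met when the one before it is completed fails the run):
1. the slice is tipped up by the turner (tilted 35 to 110 degrees, turner touching it) (angle between slice's own z axis and vertical between 0.6 and 1.92 rad and contact force between turner and slice above 0.02 N), for 0.05 s.
2. the slice lies turned over, wholly on the board (angle between slice's own z axis and vertical above 3 rad and x of slice_mid in the frame of board between -0.107 and 0.107 m and y of slice_mid in the frame of board between -0.077 and 0.077 m and z of slice_mid in the frame of board between 0.019 and 0.029 m and linear speed of slice below 0.02 m/s), for 0.2 s.
At the end, for the whole second after the job is handed in: The slice lies flat on the board, skin side up, at most 3 mm of it overhanging any edge; the turner lies flat (within 6 degrees) in its rest, its grip within 16 mm along, 14 mm across and 6 mm in height of its stored place, its tip within 16 mm across; both are at rest (all of step 2 and x of turner_grip in the frame of rest between -0.086 and -0.054 m and y of turner_grip in the frame of rest between -0.014 and 0.014 m and z of turner_grip in the frame of rest between 0.045 and 0.057 m and y of turner_tip in the frame of rest between -0.016 and 0.016 m and angle between turner's own z axis and vertical below 0.1 rad and linear speed of turner below 0.02 m/s); the robot touches nothing.
It fails at once if the gripper or the arm touches the slice (contact force between any of the fingers, the arm and slice above 0.1 N).
It fails at once if the slice is tossed or lifted high (more than 130 mm above the table) (height (world z) of slice_mid above 0.13 m).
It fails at once if a bystander (coin, probe, spray bottle or cup) is shifted by more than 25 mm (distance of any of coin_a, coin_b, coin_c, probe, spray, cup from where it was at the start of the episode above 0.025 m).
It also fails if it takes over 58 s, if anything falls off the work surface, if the arm or the gripper's body presses on something with over 40 N, if the wrist force passes 120 N, or if a joint passes its speed limit or range.

### The arm

A 7-joint arm with a two-finger parallel gripper is mounted at the origin on the work surface. World frame = base frame: x ahead of the robot, y to its left, z up, the work surface at z = 0. Lengths are in m, angles in rad, forces in N, time in s.
With the tool pointing down it reaches from about 0.425 to 0.925 m from the base axis. Payload 6.8 kg.
Tool frame: the origin (TCP) lies at the very end of the fingers, on their centre line; the grasp point (between the pads) lies 19 mm behind it; z points along the fingers, x is the direction in which the jaws open and shut, and the axes are right-handed (so a half turn about z gives the same grasp; the last joint's range is limited). The gripper opens to 85 mm and grips with 20 to 120 N. Pads are 22 mm wide; open, the fingers measure 114 mm over their backs; the gripper's body (76 mm by 85 mm) begins 54 mm behind the grasp point. The pads swing forward as they close: fully open they stand 13 mm farther back than shut.
Start: joints at [1.146, 0.477, 0.022, 1.555, -0.011, 1.109, -0.083], TCP at [0.21, -0.641, 0.231] pointing down, gripper open.
Joint ranges: [-2.96, 2.96], [-0.34, 2.1], [-1.41, 1.46], [0.24, 2.44], [-1.37, 4.51], [0.17, 1.92], [-2.96, 2.96]. Speed limits (rad/s): [2.39, 2.39, 3.14, 3.14, 3.14, 3.14, 3.14].

### API

Orientations are given as a unit quaternion [w, x, y, z].
In Python, from station import get_obs, read_camera, calibration, hand_in, recognise, outline_of, place_of gives the robot as it stands.
- The arm moves only by the tool move_arm, never from a script. Its argument "steps" is a list of rows, each an object with "fingers": the finger opening in mm, from 0 to 85.4; "translation": the shift along the world's x, y, z in mm, a list of three; "turn": the turn about the world's z in rad. In form: [{"fingers": fingers, "translation": [dx, dy, dz], "turn": turn}, ...]. A call has 1 to 10 rows; each row shifts and turns the commanded pose from where the row before left it; what a row does not reach is not made up. A row lasts 1/8 s, in which the tool goes at most 62.5 mm and 10.7 degrees, less where a joint would pass 70% of its speed; a pose out of reach is approached as far as the arm can. A call with a gripper value outside its range is refused whole. The fingers move at their own pace and stop on an object; "newtons" is the grip in N (left out, the last holds). Time passes only in rows, so rows that do not move let the fingers close. It gives the time, the measured TCP pose, the force and the opening at its end, in the units of the state.
- get_obs(): the state, without advancing time (a new reading comes with each control period).
- read_camera(name): name is "side" or "top"; returns the picture (420x560x3 uint8, blue, green, red); there is no depth.
- calibration(name): a dict with "camera_matrix" (3x3 intrinsics, pixels), "k1" (the pictures are not rectified: a ray, as slopes to the right and down, at radius r is drawn at 1 + k1 r^2 times it, then the intrinsics apply), "rvec" (rotation vector, rad) and "tvec" (3), from world to camera coordinates, as OpenCV has them. Camera axes: x right, y down, z forward; pixel columns grow to the right and rows downward; lengths in m; the calibration is good to about 2 mm. A picture is of the moment at which its call begins. calibration takes no time and is no camera call.
- hand_in(): hands the job in, once; it reports no verdict.
Trained networks look in the newest picture that a camera, given by its name, has taken for a name from the list of things; names that differ only in an ending like _2 or _b are one class to them, and where a whole thing is asked for, a point or a joint stands for the part that bears it (a point fixed in the world has none). Each returns a list of dicts, best first, with "conf" (0 to 1); they miss things now and then, are a little off and sometimes report something else, mostly with a low value. They report only what shows in the picture. A call takes as long as a camera call. They do not tell look-alikes from the thing itself.
- recognise(camera, name): "xy" ([column, row] in pixels, amid what is visible of it).
- outline_of(camera, name): "mask" (420x560 bool, what is visible of it) and "xy" ([column, row] in pixels, amid what is visible of it).
- place_of(camera, name): "xy" ([column, row] in pixels: a listed point, or the origin of a listed thing).
The state is a dict: "t": time; "q": joint angles; "joint_vel": joint speeds; "joint_torque": joint torques, N m; "eef_pos": TCP position; "tool_rot": TCP orientation; "contact_force": force on the tool from outside, world axes, zero at the start; "torque": the same for the moment, N m; "gripper_width": opening from 0.0 (shut) to 1.0 (fully open).
Only numpy, scipy, OpenCV 4.12 (cv2) and the standard library are available. Lean on these libraries where they do the work, as an engineer would, in place of code of your own. Each camera call takes 0.05 s, during which the arm holds its last target.

## Working session

There is one attempt and no reset: what is moved stays moved. The work goes in short steps, Python scripts to look and compute and a tool call to move; the robot and the scene stay as the last step left them, time stands still between calls to the robot, and variables do not carry over. Pictures are saved under pics/ and viewed, and the job is handed in when it is done.

Besides the shell and the picture viewer there is one more tool, called after "Call:" in YAML: its name, and indented under it one key for each argument. move_arm: Moves the arm, as the interface text tells. Its arguments: {"type":"object","properties":{"steps":{"type":"array"},"newtons":{"type":"number"}},"required":["steps"]}

```bash
mkdir -p pics; ls
python3 - <<'E'
from station import *
import cv2
for n in("top","side"):
    cv2.imwrite(f"pics/{n}0.png",read_camera(n)); c=calibration(n); print(n,c)
print(get_obs())
E
```

```text
pics
top {'camera_matrix': array([[497.41979394,   0.        , 276.71691597],
       [  0.        , 497.41979394, 212.72139621],
       [  0.        ,   0.        ,   1.        ]]), 'k1': 0.028101511175741126, 'rvec': array([ 2.15541487, -2.2123097 ,  0.11320422]), 'tvec': array([-0.02612511,  0.56718574,  1.31833369])}
side {'camera_matrix': array([[458.24932702,   0.        , 274.41937626],
       [  0.        , 458.24932702, 201.898938  ],
       [  0.        ,   0.        ,   1.        ]]), 'k1': -0.05178395911104324, 'rvec': array([ 2.10612638, -0.13998061,  0.07179893]), 'tvec': array([-0.5719616 ,  0.10301733,  1.15859365])}
{'t': 0.1, 'q': array([ 1.14589826,  0.47769547,  0.02231426,  1.5563308 , -0.01149825,
        1.10929093, -0.08311975]), 'joint_vel': array([ 0.00177281, -0.00147536, -0.00031981, -0.00251731,  0.00104911,
       -0.00286979,  0.00141724]), 'joint_torque': array([ 5.03326912e-03, -5.97759891e+01,  1.61405627e+00, -2.81952775e+01,
        1.28504678e-02,  5.05526288e-03,  1.83970667e-05]), 'eef_pos': array([ 0.21012478, -0.64091389,  0.23044631]), 'tool_rot': array([-4.25560739e-04,  8.09799330e-01, -5.86706406e-01, -6.75581995e-04]), 'contact_force': array([-0.45192855,  1.08841638, -0.78614702]), 'torque': array([ 0.0120096 ,  0.01432491, -0.03320534]), 'gripper_width': 0.9995662772834735}
```

View pics/top0.png

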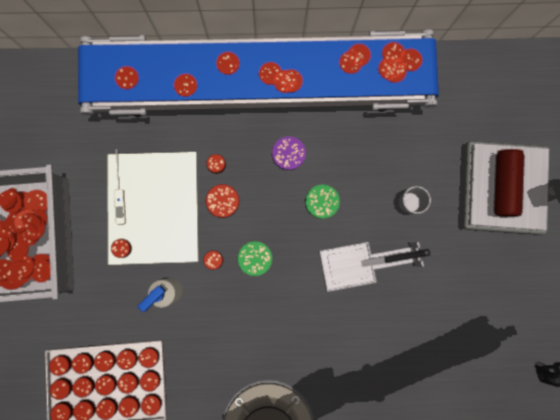

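View pics/side0.png

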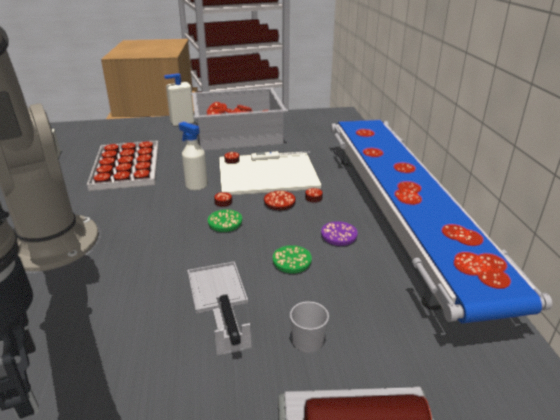

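```bash
cat > h.py <<'E'
from station import *
import cv2, numpy as np
def ray(cam,xy,z):
    c=calibration(cam);K=c["camera_matrix"];k=c["k1"]
    d=(np.array(xy,float)-K[:2,2])/[K[0,0],K[1,1]]
    u=d.copy()
    for _ in range(20): u=d/(1+k*(u@u))
    R=cv2.Rodrigues(c["rvec"])[0]; C=-R.T@c["tvec"]
    v=R.T@np.array([u[0],u[1],1]); s=(z-C[2])/v[2]
    return (C+s*v)
def proj(cam,P):
    c=calibration(cam);K=c["camera_matrix"]
    return cv2.projectPoints(np.array(P,float).reshape(-1,3),c["rvec"],c["tvec"],K,np.array([c["k1"],0,0,0.]))[0][:,0]
E
python3 - <<'E'
from h import *
np.set_printoptions(precision=4,suppress=True)
Z=dict(slice=18,slice_mid=9,board=0,turner=3,turner_tip=3,turner_grip=51,rest=0,coin_a=0,spray=0)
for cam in("top","side"):
    read_camera(cam)
    for n,z in Z.items():
        zz=0 if n=='slice' else z
        for r in place_of(cam,n)[:4]:
            print(cam,n,round(r["conf"],2),np.round(r["xy"],1),ray(cam,r["xy"],zz/1e3)[:2])
read_camera("top")
for r in outline_of("top","board")[:1]:
    m=r["mask"].astype(np.uint8); h=cv2.convexHull(np.argwhere(m)[:,::-1].astype(np.int32))
    P=np.array([ray("top",p[0],.015)[:2] for p in h],np.float32)
    rr=cv2.minAreaRect(P); print("board",rr,cv2.boxPoints(rr))
for r in outline_of("top","slice")[:4]:
    m=r["mask"].astype(np.uint8); h=cv2.convexHull(np.argwhere(m)[:,::-1].astype(np.int32))
    P=np.array([ray("top",p[0],.018)[:2] for p in h],np.float32)
    print("slice",r["conf"],r["xy"],cv2.minEnclosingCircle(P))
im=read_camera("top"); cv2.imwrite("pics/crop.png",cv2.resize(im[130:310,90:460],None,fx=2.1,fy=2.1,interpolation=cv2.INTER_CUBIC))
print(get_obs()["t"])
E
```

```text
top slice 0.93 [320.6 199.3] [ 0.6026 -0.1635]
top slice 0.92 [224.  203.1] [0.5988 0.103 ]
top slice 0.7 [255.9 259.6] [0.4417 0.0189]
top slice 0.62 [288.6 154.2] [ 0.731  -0.0787]
top slice_mid 0.83 [287.1 152.5] [ 0.734  -0.0743]
top slice_mid 0.77 [255.3 256.7] [0.4496 0.0201]
top slice_mid 0.73 [222.  201.6] [0.602  0.1076]
top slice_mid 0.66 [320.9 199.2] [ 0.6019 -0.1633]
top board 0.69 [153.8 205.8] [0.5961 0.2949]
top turner 0.59 [363.1 263. ] [ 0.4248 -0.273 ]
top turner_grip 0.87 [393.5 256.6] [ 0.4403 -0.3447]
top rest 0.94 [363.9 261. ] [ 0.4301 -0.2759]
top coin_a 0.87 [213.6 167.5] [0.6985 0.1299]
top coin_a 0.82 [122.4 248.8] [0.4809 0.3801]
top coin_a 0.72 [210.5 257.7] [0.4502 0.1422]
top spray 0.85 [171.2 285.4] [0.3786 0.2491]
side slice 0.9 [279.7 201.1] [0.6082 0.1222]
side slice 0.82 [225.9 223.8] [0.4488 0.0244]
side slice 0.81 [292.6 261.9] [ 0.5993 -0.1611]
side slice 0.67 [337.9 236.1] [ 0.7319 -0.0724]
side slice_mid 0.93 [292.8 257.7] [ 0.6004 -0.1566]
side slice_mid 0.9 [339.  231.9] [ 0.7356 -0.067 ]
side slice_mid 0.6 [225.9 219.2] [0.4497 0.0332]
sid
[... 430 characters left out ...]
.1196]
side coin_a 0.54 [225.3 201.7] [0.4516 0.1407]
side spray 0.97 [198.6 182.3] [0.3732 0.2709]
side spray 0.67 [313.7 199.8] [0.7073 0.1158]
board ((0.5915706157684326, 0.2948194444179535), (0.30401870608329773, 0.24414262175559998), 0.17758628726005554) [[0.4392 0.4164]
 [0.4399 0.1723]
 [0.744  0.1732]
 [0.7432 0.4174]]
slice 0.77 [320.7, 199.6] ((0.5955745577812195, -0.16590507328510284), 0.04577856510877609)
slice 0.69 [288.6, 151.7] ((0.7328706979751587, -0.07779426872730255), 0.04822825640439987)
slice 0.68 [219.4, 200.3] ((0.6044816374778748, 0.10633958876132965), 0.04750434681773186)
slice 0.56 [255.5, 258.3] ((0.4473033547401428, 0.022108370438218117), 0.046263355761766434)
1.3
```

View pics/crop.png

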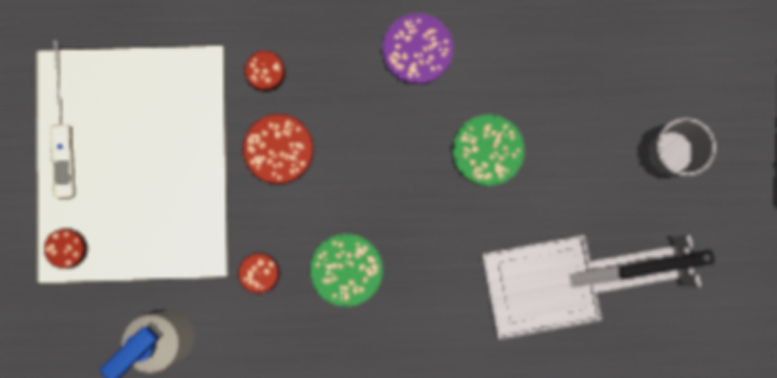

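Run:
```python
from h import *
np.set_printoptions(precision=4,suppress=True)
im=read_camera("top")
x0,y0=310,225
cv2.imwrite("pics/rest.png",cv2.resize(im[y0:y0+80,x0:x0+130],None,fx=6,fy=6,interpolation=cv2.INTER_CUBIC))
for n in("turner","rest"):
  for r in outline_of("top",n)[:2]:
    m=r["mask"].astype(np.uint8); print(n,r["conf"],m.sum(),cv2.minAreaRect(np.argwhere(m)[:,::-1].astype(np.int32)))
# dark handle pixels
g=im.max(2); 
sub=g[225:305,310:440]; ys,xs=np.where(sub<22); print(len(ys))
```

```text
turner 0.81 1637 ((378.67095947265625, 258.37896728515625), (31.31087303161621, 102.80078125), 76.50426483154297)
rest 0.83 1472 ((371.16400146484375, 261.1519775390625), (41.85919189453125, 100.26528930664062), 79.69515228271484)
0
```

View pics/rest.png

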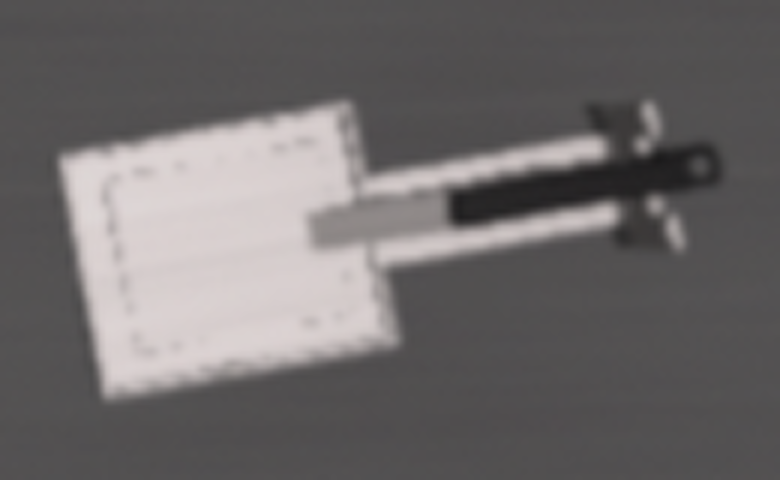

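Run:
```python
from h import *
np.set_printoptions(precision=4,suppress=True)
f=lambda p,z: ray("top",np.array(p)/6+[310-.4,225-.4],z)[:2]
c=[f(p,.010) for p in[(62,155),(350,102),(398,345),(106,397)]]
print(np.array(c)); fr=(c[0]+c[3])/2; re=(c[1]+c[2])/2
d=fr-re;print("len",np.hypot(*d),"yaw",np.degrees(np.arctan2(d[1],d[0])),np.linalg.norm(c[0]-c[3]))
w=c[0]-c[3]; print("yaw by width",np.degrees(np.arctan2(w[1],w[0]))+90)
m=(fr+re)/2;print("tray centre",m)
a=f((452,207),.061); b=f((718,163),.061); d=a-b; print("handle",a,b,np.hypot(*d),"yaw",np.degrees(np.arctan2(d[1],d[0])))
for yaw in(100,):
  u=np.array([np.cos(np.radians(yaw)),np.sin(np.radians(yaw))]); print("grip from tray",m-u*.120,"from handle",a-u*.03,b+u*.09)
for r in place_of("top","turner_tip"): print(r, ray("top",r["xy"],.003))
o=get_obs(); from scipy.spatial.transform import Rotation as Rn
q=o["tool_rot"]; R=Rn.from_quat(q[[1,2,3,0]]).as_matrix(); print(R, np.degrees(np.arctan2(R[1,0],R[0,0])),o["t"])
```

```text
[[ 0.4619 -0.1557]
 [ 0.4824 -0.2873]
 [ 0.3727 -0.3041]
 [ 0.3531 -0.1717]]
len 0.1334854697046652 yaw 98.66795615953372 0.10998951349300504
yaw by width 98.3630001802796
tray centre [ 0.4175 -0.2297]
handle [ 0.4345 -0.3196] [ 0.4506 -0.4364] 0.11791019591258661 yaw 97.85861728326738
grip from tray [ 0.4384 -0.3479] from handle [ 0.4397 -0.3491] [ 0.4349 -0.3477]
{'xy': [332.5, 269.2], 'conf': 0.9} [ 0.4102 -0.1889  0.003 ]
[[ 0.3115 -0.9502 -0.    ]
 [-0.9502 -0.3115 -0.0001]
 [ 0.      0.     -1.    ]] -71.84989024718462 1.5
```

Call:
move_arm:
  steps:
    - {"fingers": 85,"translation": [22.5,29.3,-8],"turn": 0.14}
    - {"fingers": 85,"translation": [22.5,29.3,-8],"turn": 0.14}
    - {"fingers": 85,"translation": [22.5,29.3,-8],"turn": 0.14}
    - {"fingers": 85,"translation": [22.5,29.3,-8],"turn": 0.14}
    - {"fingers": 85,"translation": [22.5,29.3,-8],"turn": 0.14}
    - {"fingers": 85,"translation": [22.5,29.3,-8],"turn": 0.14}
    - {"fingers": 60,"translation": [22.5,29.3,-8],"turn": 0.14}
    - {"fingers": 60,"translation": [22.5,29.3,-8],"turn": 0.14}
    - {"fingers": 60,"translation": [22.5,29.3,-8],"turn": 0.14}
    - {"fingers": 60,"translation": [22.5,29.3,-8],"turn": 0.14}
  newtons: 120

```text
t: 2.75
eef_pos: [0.436, -0.3477, 0.1513]
tool_rot: [0.0, 0.997, 0.075, 0.0]
contact_force: [-1.2, -0.6, 0.1]
gripper_width: 0.705
```

Call:
move_arm:
  steps:
    - {"fingers": 60,"translation": [0,0,0],"turn": 0}
    - {"fingers": 60,"translation": [0,0,0],"turn": 0}

```text
t: 3.0
eef_pos: [0.4349, -0.3491, 0.1514]
tool_rot: [0.0, 0.997, 0.072, -0.0]
contact_force: [-0.5, -0.6, -1.0]
gripper_width: 0.699
```

Run:
```python
from h import *
o=get_obs();print(o)
im=read_camera("top"); cv2.imwrite("pics/a.png",im)
cv2.imwrite("pics/as.png",read_camera("side"))
```

```text
{'t': 3.0, 'q': array([ 0.8683773 ,  0.40504939, -0.38092546,  1.89446976,  0.19239097,
        0.87742696,  0.53635959]), 'joint_vel': array([ 0.01471598, -0.00439312,  0.0155829 , -0.00236868, -0.00082303,
       -0.00028562,  0.00030638]), 'joint_torque': array([-1.20812472e+00, -4.93690467e+01, -4.26701188e+00, -2.36103773e+01,
       -7.51390820e-02, -2.37320212e-02,  1.08263377e-02]), 'eef_pos': array([ 0.43493884, -0.34910987,  0.15141042]), 'tool_rot': array([ 2.48883924e-04,  9.97390016e-01,  7.22016418e-02, -1.28858316e-04]), 'contact_force': array([-0.52700397, -0.63085485, -0.9565727 ]), 'torque': array([-0.05842416, -0.02176762,  0.0294484 ]), 'gripper_width': 0.6993718073060947}
```

View pics/as.png

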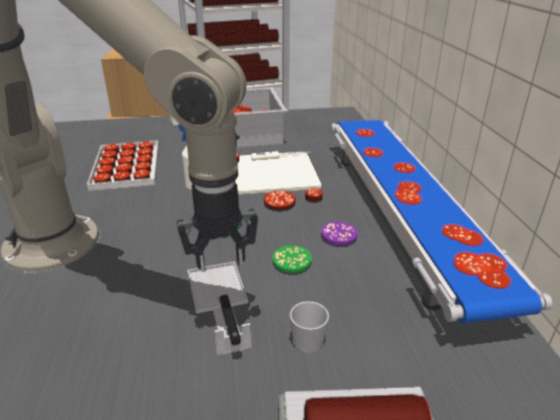

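Call:
move_arm:
  steps:
    - {"fingers": 60,"translation": [0,0.5,-20],"turn": 0}
    - {"fingers": 60,"translation": [0,0,-20],"turn": 0}
    - {"fingers": 60,"translation": [0,0,-20],"turn": 0}
    - {"fingers": 60,"translation": [0,0,-20],"turn": 0}
    - {"fingers": 60,"translation": [0,0,-20],"turn": 0}
    - {"fingers": 60,"translation": [0,0,-19],"turn": 0}
    - {"fingers": 60,"translation": [0,0,0],"turn": 0}
    - {"fingers": 60,"translation": [0,0,0],"turn": 0}

```text
t: 4.1
eef_pos: [0.4356, -0.3484, 0.0328]
tool_rot: [0.0, 0.997, 0.073, 0.0]
contact_force: [0.2, 0.2, 0.2]
gripper_width: 0.709
```

Run:
```python
from h import *
o=get_obs();print(o["eef_pos"],o["contact_force"])
im=read_camera("side"); cv2.imwrite("pics/b.png",cv2.resize(im[200:380,120:340],None,fx=3,fy=3))
```

```text
[ 0.43557013 -0.34835492  0.0327958 ] [0.22710547 0.23820699 0.24454772]
```

View pics/b.png

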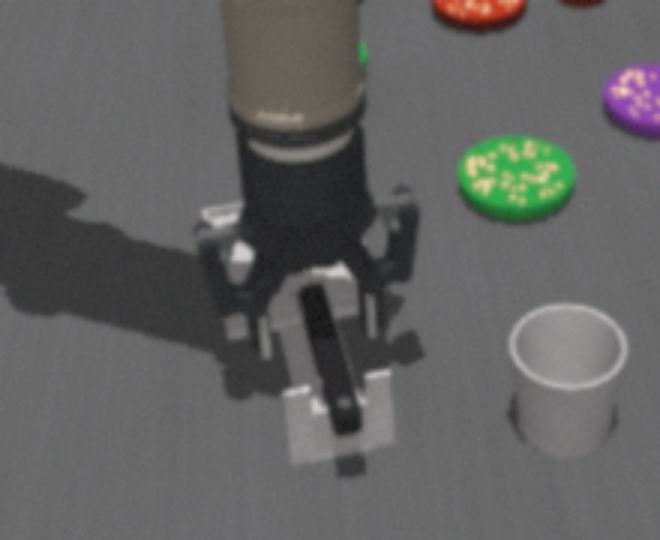

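The fingers straddle the handle symmetrically (crop pixels ~265 and ~375, handle ~320), so I close them.

Call:
move_arm:
  steps:
    - {"fingers": 10,"translation": [0,0,0],"turn": 0}
    - {"fingers": 10,"translation": [0,0,0],"turn": 0}
    - {"fingers": 10,"translation": [0,0,0],"turn": 0}
    - {"fingers": 10,"translation": [0,0,0],"turn": 0}
    - {"fingers": 10,"translation": [0,0,0],"turn": 0}
    - {"fingers": 10,"translation": [0,0,0],"turn": 0}
  newtons: 120

```text
t: 4.9
eef_pos: [0.4358, -0.3482, 0.0331]
tool_rot: [0.0, 0.997, 0.073, 0.0]
contact_force: [-0.3, 1.0, 5.6]
gripper_width: 0.185
```

Run:
```python
from h import *
o=get_obs();print(o["eef_pos"],o["tool_rot"],o["contact_force"],o["torque"])
```

```text
[ 0.43584001 -0.34815815  0.03309574] [3.65908554e-04 9.97350168e-01 7.27479271e-02 4.98337855e-04] [-0.34487702  1.03565144  5.64511108] [ 0.16068928  0.19100827 -0.14703694]
```

Call:
move_arm:
  steps:
    - {"fingers": 10,"translation": [0,0,10],"turn": 0}
    - {"fingers": 10,"translation": [0,0,15],"turn": 0}
    - {"fingers": 10,"translation": [0,0,20],"turn": 0}
    - {"fingers": 10,"translation": [0,0,20],"turn": 0}
    - {"fingers": 10,"translation": [0,0,15],"turn": 0}
    - {"fingers": 10,"translation": [0,0,0],"turn": 0}

```text
t: 5.65
eef_pos: [0.436, -0.3485, 0.1138]
tool_rot: [0.001, 0.997, 0.073, 0.001]
contact_force: [-0.2, -0.1, -2.6]
gripper_width: 0.188
```

Run:
```python
from h import *
o=get_obs();print(o["eef_pos"],o["tool_rot"],o["contact_force"],o["torque"])
im=read_camera("side"); cv2.imwrite("pics/c.png",cv2.resize(im[150:380,80:340],None,fx=2.5,fy=2.5))
print(place_of("side","turner_tip"))
p=o["eef_pos"]; a=np.radians(98.3); t=p+[.17*np.cos(a),.17*np.sin(a),.019-.048]; print("expect tip",t,proj("side",t))
```

```text
[ 0.43598831 -0.348456    0.11376705] [8.98313521e-04 9.97341159e-01 7.28616674e-02 9.91407206e-04] [-0.1668041  -0.06308742 -2.64131262] [-0.1589933  -0.01985327  0.01546676]
[{'xy': [209.2, 245.0], 'conf': 0.95}]
expect tip [ 0.41144775 -0.18023662  0.08476705] [[210.23417527 244.06329532]]
```

View pics/c.png

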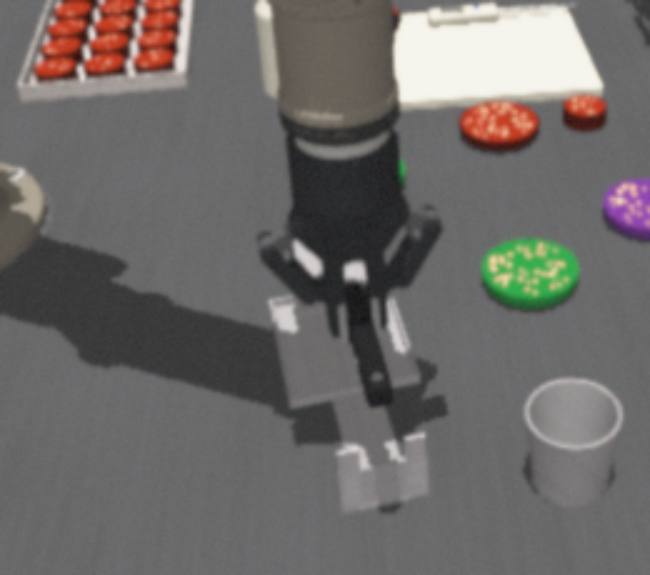

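Call:
move_arm:
  steps:
    - {"fingers": 10,"translation": [17,22,0],"turn": -0.0146}
    - {"fingers": 10,"translation": [17,22,0],"turn": -0.0146}
    - {"fingers": 10,"translation": [17,22,0],"turn": -0.0146}
    - {"fingers": 10,"translation": [17,22,0],"turn": -0.0146}
    - {"fingers": 10,"translation": [17,22,0],"turn": -0.0146}
    - {"fingers": 10,"translation": [17,22,0],"turn": -0.0146}
    - {"fingers": 10,"translation": [17,22,0],"turn": -0.0146}
    - {"fingers": 10,"translation": [17,22,0],"turn": -0.0146}
    - {"fingers": 10,"translation": [17,22,0],"turn": -0.0146}
    - {"fingers": 10,"translation": [16,20,0],"turn": -0.0146}

```text
t: 7.0
eef_pos: [0.604, -0.1289, 0.111]
tool_rot: [-0.0, 1.0, 0.0, -0.001]
contact_force: [-0.5, 0.1, -1.6]
gripper_width: 0.187
```

Call:
move_arm:
  steps:
    - {"fingers": 10,"translation": [0,0,-20],"turn": 0}
    - {"fingers": 10,"translation": [0,0,-20],"turn": 0}
    - {"fingers": 10,"translation": [0,0,-20],"turn": 0}
    - {"fingers": 10,"translation": [0,0,-10],"turn": 0}
    - {"fingers": 10,"translation": [0,0,0],"turn": 0}

```text
t: 7.62
eef_pos: [0.6035, -0.1302, 0.0412]
tool_rot: [-0.0, 1.0, -0.0, -0.001]
contact_force: [0.2, 0.3, -2.2]
gripper_width: 0.189
```

Run:
```python
from h import *
o=get_obs();print(o["eef_pos"],o["tool_rot"],o["contact_force"],o["torque"])
im=read_camera("side"); cv2.imwrite("pics/d.png",cv2.resize(im[140:300,190:390],None,fx=3.5,fy=3.5,interpolation=cv2.INTER_CUBIC))
print(place_of("side","turner_tip"))
p=o["eef_pos"]; t=p+[0,.17,.019-.048]; print("expect tip",t,proj("side",t))
for r in place_of("side","slice_mid"): print(r["conf"],r["xy"],ray("side",r["xy"],.009))
```

```text
[ 0.60345281 -0.13020237  0.04120542] [-1.61739999e-04  9.99999487e-01 -2.78937066e-04 -9.60100016e-04] [ 0.2381122   0.27450766 -2.20872889] [-0.14425724 -0.04245107 -0.01905045]
[{'xy': [280.8, 213.2], 'conf': 0.95}]
expect tip [0.60345281 0.03979763 0.01220542] [[282.18408437 212.68456095]]
0.91 [342.6, 233.1] [ 0.74334405 -0.07351748  0.009     ]
0.85 [226.4, 219.2] [0.45100514 0.03297908 0.009     ]
0.71 [278.2, 202.0] [0.60114594 0.10289068 0.009     ]
0.7 [294.1, 260.9] [ 0.60142796 -0.16905919  0.009     ]
```

View pics/d.png

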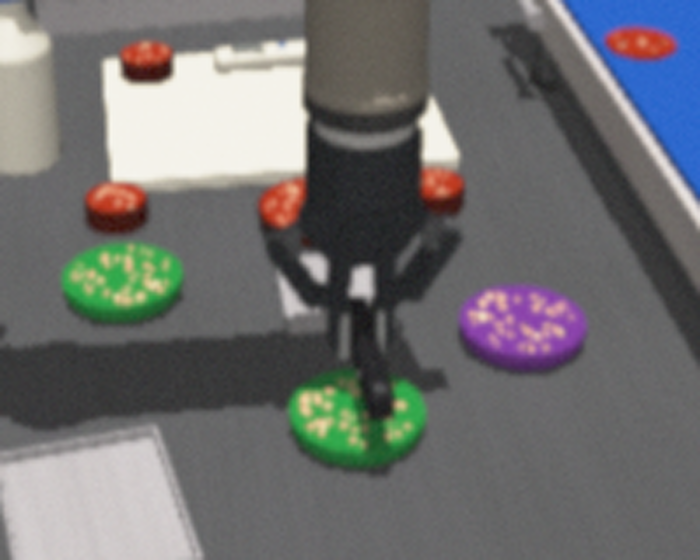

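Call:
move_arm:
  steps:
    - {"fingers": 10,"translation": [0,0,-5],"turn": 0}
    - {"fingers": 10,"translation": [0,0,-4],"turn": 0}
    - {"fingers": 10,"translation": [0,0,-2],"turn": 0}
    - {"fingers": 10,"translation": [0,0,0],"turn": 0}

```text
t: 8.28
eef_pos: [0.6041, -0.1299, 0.0311]
tool_rot: [-0.0, 1.0, 0.0, -0.0]
contact_force: [0.0, -0.3, -1.9]
gripper_width: 0.189
```

Call:
move_arm:
  steps:
    - {"fingers": 10,"translation": [0,0,-1],"turn": 0}
    - {"fingers": 10,"translation": [0,0,0],"turn": 0}

```text
t: 8.52
eef_pos: [0.6044, -0.1299, 0.0304]
tool_rot: [-0.0, 1.0, -0.0, 0.0]
contact_force: [-1.0, 0.1, -2.1]
gripper_width: 0.189
```

Call:
move_arm:
  steps:
    - {"fingers": 10,"translation": [0,0,-1],"turn": 0}
    - {"fingers": 10,"translation": [0,0,0],"turn": 0}
    - {"fingers": 10,"translation": [0,0,0],"turn": 0}

```text
t: 8.9
eef_pos: [0.6045, -0.1303, 0.0298]
tool_rot: [0.0, 1.0, -0.0, 0.0]
contact_force: [-2.2, -2.0, 4.5]
gripper_width: 0.19
```

Call:
move_arm:
  steps:
    - {"fingers": 10,"translation": [0,0,-1],"turn": 0}
    - {"fingers": 10,"translation": [0,0,0],"turn": 0}
    - {"fingers": 10,"translation": [0,0,0],"turn": 0}

```text
t: 9.28
eef_pos: [0.6046, -0.1305, 0.0292]
tool_rot: [0.0, 1.0, -0.0, 0.0]
contact_force: [-3.7, -2.1, 9.4]
gripper_width: 0.187
```

Call:
move_arm:
  steps:
    - {"fingers": 10,"translation": [0,5,0.7],"turn": 0}
    - {"fingers": 10,"translation": [0,5,0],"turn": 0}
    - {"fingers": 10,"translation": [0,5,0],"turn": 0}
    - {"fingers": 10,"translation": [0,4,0],"turn": 0}
    - {"fingers": 10,"translation": [0,4,0],"turn": 0}
    - {"fingers": 10,"translation": [0,4,0],"turn": 0}
    - {"fingers": 10,"translation": [0,4,0],"turn": 0}
    - {"fingers": 10,"translation": [0,4,0],"turn": 0}
    - {"fingers": 10,"translation": [0,4,0],"turn": 0}

```text
t: 10.4
eef_pos: [0.6055, -0.0935, 0.03]
tool_rot: [0.001, 1.0, -0.001, 0.001]
contact_force: [0.5, -6.5, 6.9]
gripper_width: 0.19
```

```bash
cat > look.py <<'E'
from h import *
import sys
o=get_obs();print(o["t"],o["eef_pos"],o["tool_rot"],o["contact_force"],o["torque"])
im=read_camera("top"); s=read_camera("side")
a=cv2.resize(im[140:290,100:340],None,fx=3,fy=3,interpolation=cv2.INTER_CUBIC)
b=cv2.resize(s[120:300,190:390],None,fx=3,fy=3,interpolation=cv2.INTER_CUBIC)
cv2.imwrite(f"pics/{sys.argv[1]}t.png",a); cv2.imwrite(f"pics/{sys.argv[1]}s.png",b)
E
python3 look.py e
```

```text
10.4 [ 0.60553916 -0.0934573   0.0300114 ] [ 1.39174067e-03  9.99997789e-01 -9.52484183e-04  1.25645498e-03] [ 0.47727187 -6.50567803  6.88496192] [-1.04564122  0.16666596  0.02621145]
```

View pics/et.png

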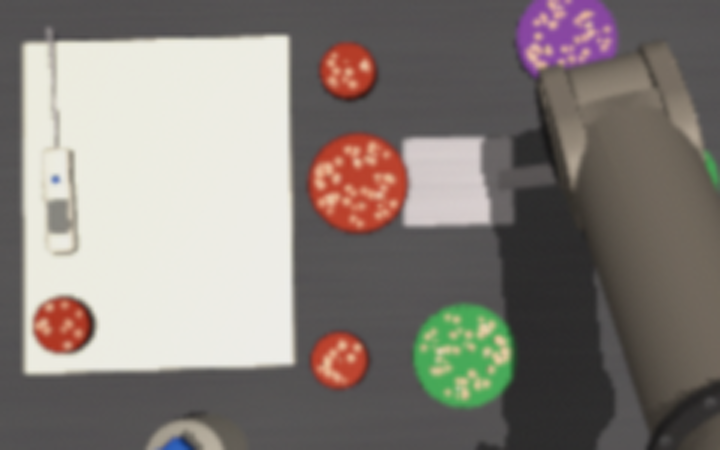

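View pics/es.png

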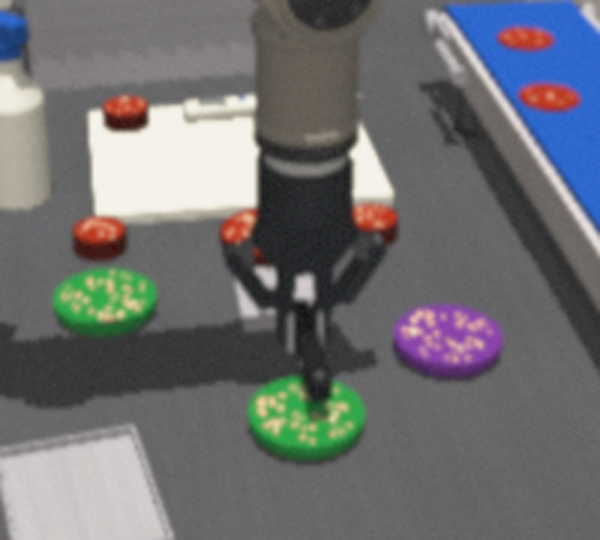

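Call:
move_arm:
  steps:
    - {"fingers": 10,"translation": [0,3,0],"turn": 0}
    - {"fingers": 10,"translation": [0,3,0],"turn": 0}
    - {"fingers": 10,"translation": [0,3,0],"turn": 0}
    - {"fingers": 10,"translation": [0,3,0],"turn": 0}
    - {"fingers": 10,"translation": [0,2,0],"turn": 0}
    - {"fingers": 10,"translation": [0,0,0],"turn": 0}

```text
t: 11.25
eef_pos: [0.6055, -0.079, 0.03]
tool_rot: [0.001, 1.0, -0.001, 0.001]
contact_force: [-0.9, -4.6, 5.9]
gripper_width: 0.191
```

Call:
move_arm:
  steps:
    - {"fingers": 10,"translation": [0,1.5,0],"turn": 0}
    - {"fingers": 10,"translation": [0,1.5,0],"turn": 0}
    - {"fingers": 10,"translation": [0,0,0],"turn": 0}

```text
t: 11.62
eef_pos: [0.6056, -0.0768, 0.0301]
tool_rot: [0.002, 1.0, -0.001, 0.001]
contact_force: [-0.4, -6.0, 6.8]
gripper_width: 0.183
```

```bash
python3 look.py f
```

```text
11.625 [ 0.60556185 -0.07677334  0.03006022] [ 0.00152344  0.99999753 -0.00101948  0.00125384] [-0.44241174 -5.99376142  6.75438718] [-1.1489528   0.07729981  0.07113006]
```

View pics/ft.png

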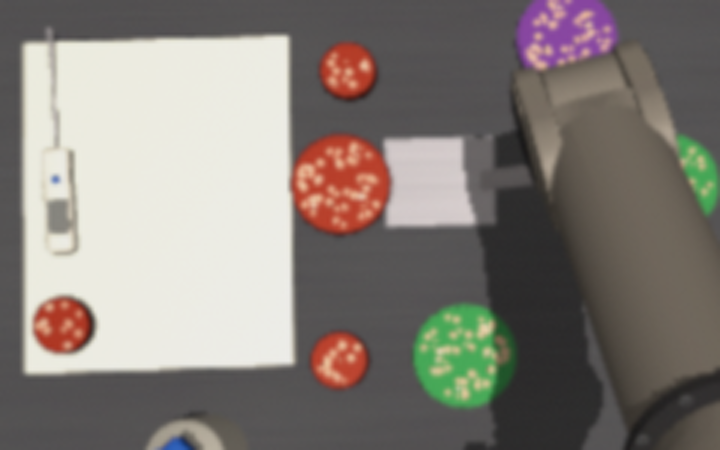

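Call:
move_arm:
  steps:
    - {"fingers": 10,"translation": [0,2,0],"turn": 0}
    - {"fingers": 10,"translation": [0,2,0],"turn": 0}
    - {"fingers": 10,"translation": [0,0,0],"turn": 0}

```text
t: 12.1
eef_pos: [0.6056, -0.0724, 0.03]
tool_rot: [0.001, 1.0, -0.001, 0.001]
contact_force: [-0.6, -5.7, 6.7]
gripper_width: 0.184
```

Call:
move_arm:
  steps:
    - {"fingers": 10,"translation": [0,2,0],"turn": 0}
    - {"fingers": 10,"translation": [0,2,0],"turn": 0}
    - {"fingers": 10,"translation": [0,0,0],"turn": 0}

```text
t: 12.48
eef_pos: [0.6056, -0.0683, 0.03]
tool_rot: [0.001, 1.0, -0.001, 0.001]
contact_force: [0.6, -6.1, 7.0]
gripper_width: 0.189
```

```bash
python3 look.py g
```

```text
12.475 [ 0.60558042 -0.06830773  0.03002397] [ 1.27075348e-03  9.99997990e-01 -8.93793166e-04  1.26723174e-03] [ 0.55865094 -6.14486365  7.01335188] [-1.01631004  0.09724377  0.06014693]
```

View pics/gt.png

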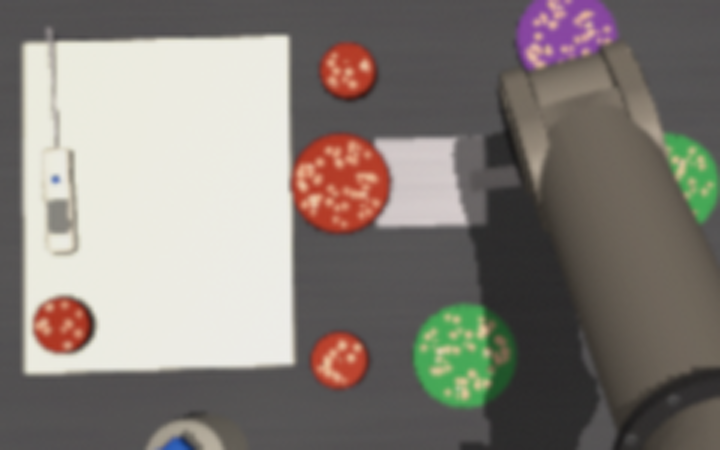

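Run:
```python
import numpy as np
prof=np.array([(36,0),(39.5,1.3),(42,3),(44.2,5.5),(45.5,8),(46,10.5),(46,18)],float)
W=174.8
for mode in("table","board"):
  prev=None
  for th in range(0,116,8):
    t=np.radians(th); c,s=np.cos(t),np.sin(t)
    f=lambda S,H:(S*c+H*s,-S*s+H*c)
    if mode=="table":
      P=np.array([f(*p) for p in prof]); dz=-P[:,1].min()
      # y: points with z<15 must be <=W ; dense
      D=[(f(S,H)) for S,H in [(46,h) for h in np.linspace(10,18,30)]+[tuple(p) for p in prof]+[(S,18) for S in np.linspace(-46,46,200)]]
      D=np.array(D); D[:,1]+=dz; dy=W-D[D[:,1]<15][:,0].max()
    else:
      a=f(46,18); dy=W+2-a[0]; dz=15-a[1]
    q=np.array(f(-27,0))+[dy,dz]; m=np.array(f(0,9))+[dy,dz]
    print(mode,th,"tip",q.round(1),"step",None if prev is None else (q-prev).round(1),"mid",m.round(1)); prev=q
```

```text
table 0 tip [101.8   0. ] step None mid [128.8   9. ]
table 8 tip [100.2   8.8] step [-1.6  8.8] mid [128.2  13.9]
table 16 tip [99.7 17.4] step [-0.6  8.6] mid [128.1  18.6]
table 24 tip [100.8  25.9] step [1.1 8.5] mid [129.1  23.1]
table 32 tip [103.4  34.1] step [2.6 8.3] mid [131.   27.5]
table 40 tip [107.3  42.1] step [4.  7.9] mid [133.8  31.6]
table 48 tip [112.6  49.3] step [5.3 7.2] mid [137.3  35.2]
table 56 tip [119.1  56. ] step [6.5 6.7] mid [141.6  38.6]
table 64 tip [126.6  61.7] step [7.6 5.7] mid [146.5  41.3]
table 72 tip [135.1  66.5] step [8.5 4.8] mid [152.   43.6]
table 80 tip [144.4  70.1] step [9.3 3.6] mid [157.9  45. ]
table 88 tip [154.3  72.6] step [9.9 2.5] mid [164.2  45.9]
table 96 tip [163.   74.5] step [8.7 1.9] mid [169.1  46.7]
table 104 tip [171.3  75.2] step [8.3 0.7] mid [173.5  46.8]
table 112 tip [179.6  74.4] step [ 8.3 -0.8] mid [177.8  46. ]
board 0 tip [103.8  -3. ] step None mid [130.8   6. ]
board 8 tip [102.    7.3] step [-1.8 10.3] mid [130.   12.5]
board 16 tip [101.7  17.8] step [-0.3 10.5] mid [130.1  19. ]
board 24 tip [102.8  28.2] step [ 1.1 10.4] mid [131.1  25.5]
board 32 tip [105.4  38.4] step [ 2.6 10.2] mid [133.   31.7]
board 40 tip [109.3  48.1] step [4.  9.7] mid [135.8  37.7]
board 48 tip [114.6  57.2] step [5.3 9.1] mid [139.3  43.2]
board 56 tip [121.1  65.5] step [6.5 8.2] mid [143.6  48.1]
board 64 tip [128.6  72.7] step [7.6 7.3] mid [148.5  52.4]
board 72 tip [137.1  78.9] step [8.5 6.1] mid [154.  56.]
board 80 tip [146.4  83.8] step [9.3 4.9] mid [159.9  58.7]
board 88 tip [156.3  87.3] step [9.9 3.6] mid [166.2  60.7]
board 96 tip [166.5  89.5] step [10.3  2.2] mid [172.7  61.7]
board 104 tip [177.   90.2] step [10.5  0.7] mid [179.2  61.8]
board 112 tip [187.5  89.4] step [10.5 -0.8] mid [185.7  61. ]
```

Call:
move_arm:
  steps:
    - {"fingers": 10,"translation": [0,0.5,4],"turn": 0}
    - {"fingers": 10,"translation": [0,0.5,4],"turn": 0}
    - {"fingers": 10,"translation": [0,0,4],"turn": 0}
    - {"fingers": 10,"translation": [0,0,4],"turn": 0}
    - {"fingers": 10,"translation": [0,0,4],"turn": 0}
    - {"fingers": 10,"translation": [0,0,4],"turn": 0}
    - {"fingers": 10,"translation": [0,0,0],"turn": 0}

```text
t: 13.45
eef_pos: [0.6046, -0.0648, 0.0535]
tool_rot: [-0.0, 1.0, 0.0, 0.0]
contact_force: [-0.2, -0.2, -2.4]
gripper_width: 0.189
```

```bash
python3 look.py i
```

```text
13.45 [ 0.60460198 -0.06480651  0.05345789] [-4.39466479e-05  9.99999922e-01  1.46444931e-05  3.91293471e-04] [-0.16858017 -0.18884318 -2.4376673 ] [-0.27021459 -0.02416419  0.05494981]
```

View pics/it.png

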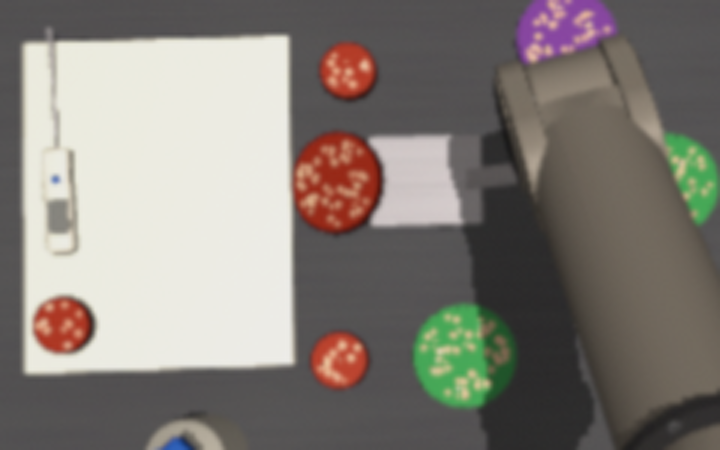

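View pics/is.png

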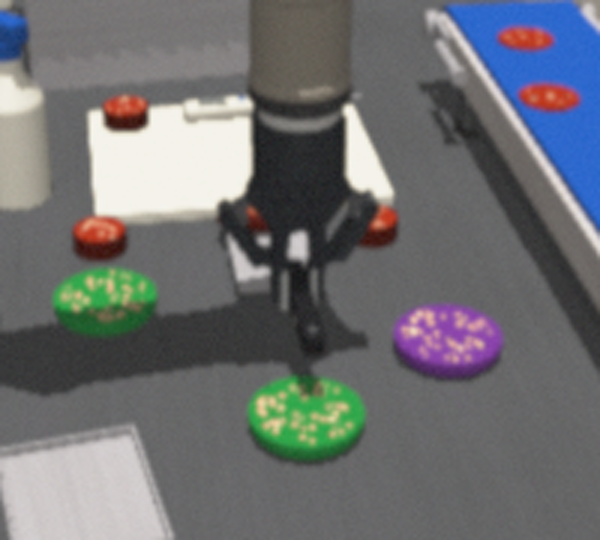

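Call:
move_arm:
  steps:
    - {"fingers": 10,"translation": [0,1,4],"turn": 0}
    - {"fingers": 10,"translation": [0,1.5,4],"turn": 0}
    - {"fingers": 10,"translation": [0,2,4],"turn": 0}
    - {"fingers": 10,"translation": [0,2.5,4],"turn": 0}
    - {"fingers": 10,"translation": [0,3,4],"turn": 0}
    - {"fingers": 10,"translation": [0,3.5,3.5],"turn": 0}
    - {"fingers": 10,"translation": [0,3.5,3],"turn": 0}
    - {"fingers": 10,"translation": [0,0,0],"turn": 0}

```text
t: 14.55
eef_pos: [0.6045, -0.0473, 0.0798]
tool_rot: [-0.0, 1.0, 0.0, 0.0]
contact_force: [0.3, -1.2, -1.8]
gripper_width: 0.191
```

```bash
python3 look.py j
```

```text
14.55 [ 0.60450341 -0.04727442  0.07982871] [-1.64863372e-04  9.99999887e-01  3.47553666e-04  2.79399035e-04] [ 0.25743883 -1.19445079 -1.83808518] [-0.30675882 -0.03902559 -0.03606915]
```

View pics/jt.png

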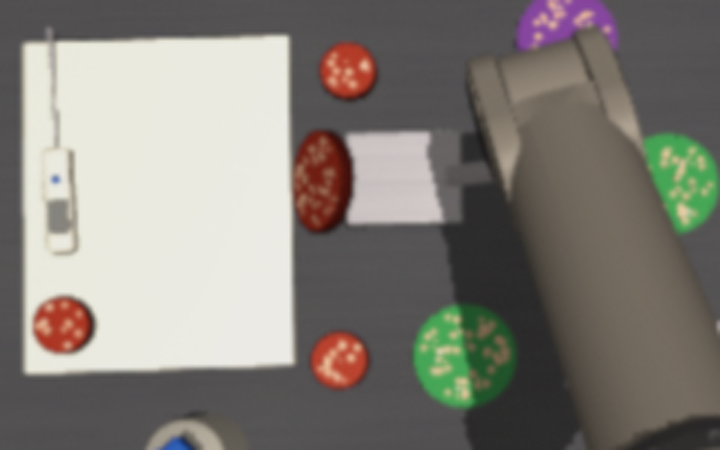

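View pics/js.png

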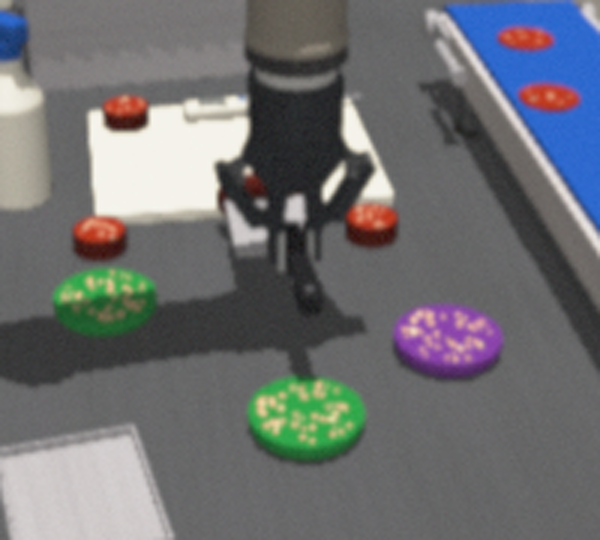

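Call:
move_arm:
  steps:
    - {"fingers": 10,"translation": [0,4,2.8],"turn": 0}
    - {"fingers": 10,"translation": [0,4,2.5],"turn": 0}
    - {"fingers": 10,"translation": [0,4,2.2],"turn": 0}
    - {"fingers": 10,"translation": [0,4,1.8],"turn": 0}
    - {"fingers": 10,"translation": [0,4,1.5],"turn": 0}
    - {"fingers": 10,"translation": [0,4,1.2],"turn": 0}
    - {"fingers": 10,"translation": [0,0,0],"turn": 0}

```text
t: 15.52
eef_pos: [0.6044, -0.0233, 0.0916]
tool_rot: [-0.0, 1.0, 0.0, 0.0]
contact_force: [0.3, -0.1, -1.4]
gripper_width: 0.188
```

```bash
python3 look.py k
```

```text
15.525 [ 0.60435265 -0.02327144  0.09161115] [-1.71614103e-04  9.99999916e-01  3.59279823e-04  9.54057572e-05] [ 0.29576623 -0.10275272 -1.42930594] [-0.22893452 -0.08330597  0.00454977]
```

View pics/kt.png

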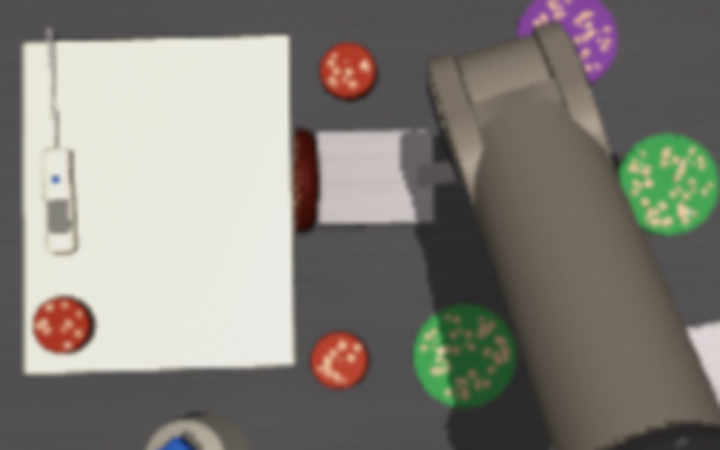

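View pics/ks.png

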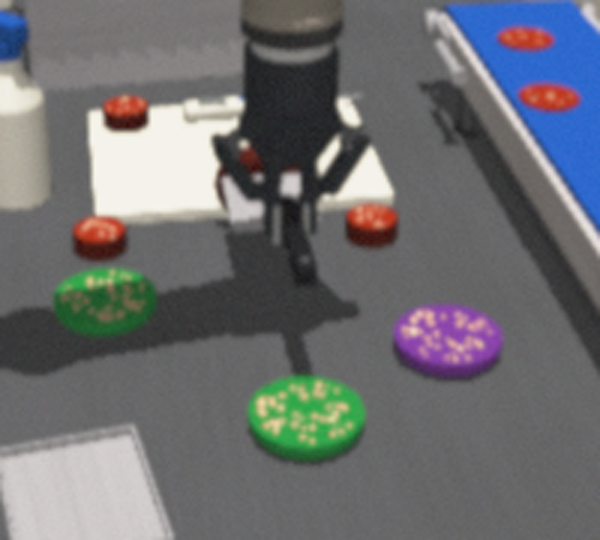

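Call:
move_arm:
  steps:
    - {"fingers": 10,"translation": [0,3,0.5],"turn": 0}
    - {"fingers": 10,"translation": [0,3,0.5],"turn": 0}
    - {"fingers": 10,"translation": [0,3,0],"turn": 0}
    - {"fingers": 10,"translation": [0,3,0],"turn": 0}
    - {"fingers": 10,"translation": [0,3,0],"turn": 0}
    - {"fingers": 10,"translation": [0,0,0],"turn": 0}

```text
t: 16.38
eef_pos: [0.6043, -0.0085, 0.0925]
tool_rot: [-0.0, 1.0, 0.0, 0.0]
contact_force: [-1.9, -1.0, -1.5]
gripper_width: 0.189
```

```bash
python3 look.py l
```

```text
16.375 [ 0.60431219 -0.00849681  0.09251027] [-9.62368998e-05  9.99999961e-01  2.60390463e-04  2.95775246e-05] [-1.86591752 -0.99257385 -1.47053736] [-0.19412618 -0.00339555 -0.02621967]
```

View pics/lt.png

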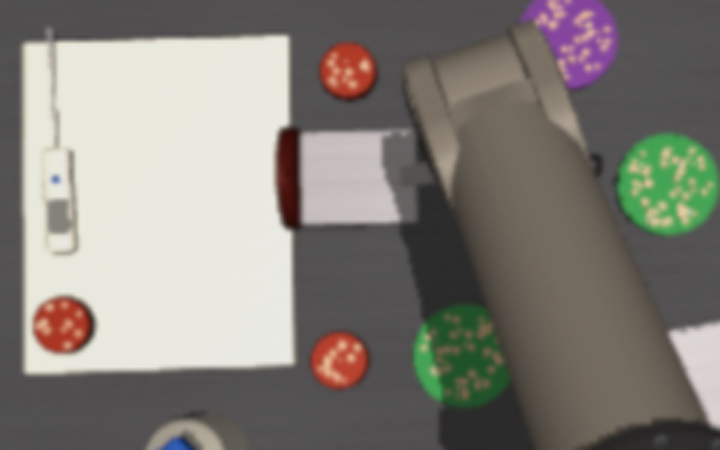

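View pics/ls.png

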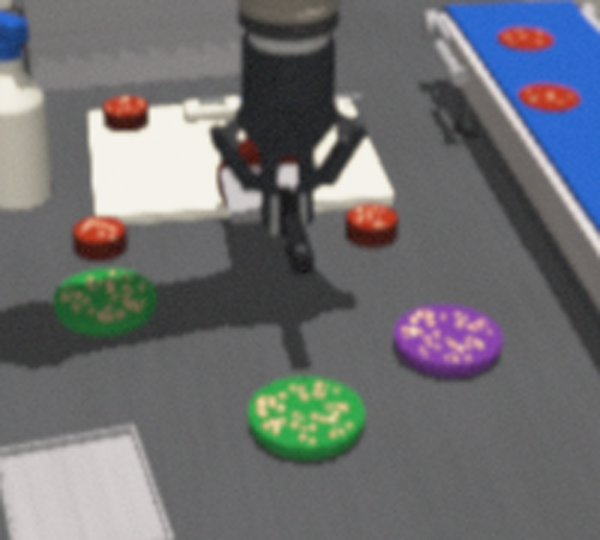

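Nearly vertical now (slice edge-on at crop px 289,178, leaning against the board edge). Push further, gently.

Call:
move_arm:
  steps:
    - {"fingers": 10,"translation": [0,3,0],"turn": 0}
    - {"fingers": 10,"translation": [0,3,0],"turn": 0}
    - {"fingers": 10,"translation": [0,3,0],"turn": 0}
    - {"fingers": 10,"translation": [0,3,0],"turn": 0}
    - {"fingers": 10,"translation": [0,0,0],"turn": 0}
    - {"fingers": 10,"translation": [0,0,0],"turn": 0}

```text
t: 17.23
eef_pos: [0.6043, 0.0031, 0.0925]
tool_rot: [0.0, 1.0, -0.0, -0.0]
contact_force: [-0.8, -0.9, -2.9]
gripper_width: 0.187
```

```bash
python3 look.py m
```

```text
17.225 [0.60428316 0.0030518  0.0924957 ] [ 2.02906999e-05  1.00000000e+00 -3.76729564e-06 -9.96203525e-06] [-0.83088575 -0.86844151 -2.86376938] [-0.13509414  0.01583136 -0.00467389]
```

View pics/mt.png

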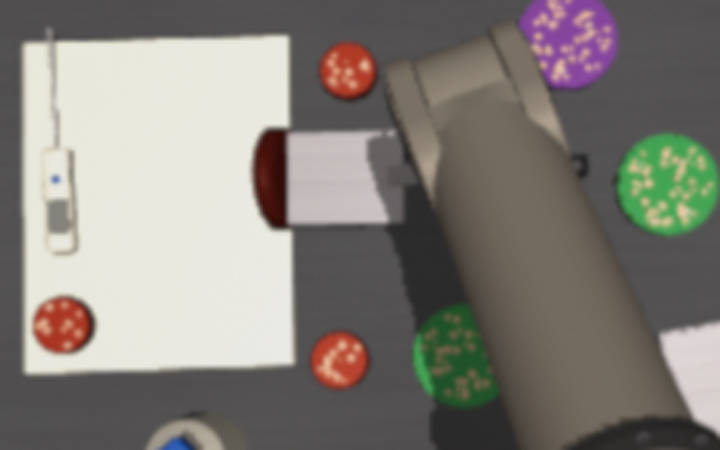

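View pics/ms.png

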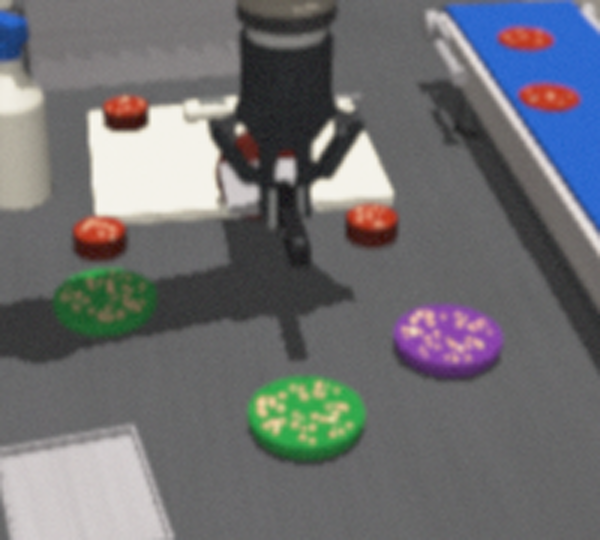

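Call:
move_arm:
  steps:
    - {"fingers": 10,"translation": [0,3,-0.5],"turn": 0}
    - {"fingers": 10,"translation": [0,3,-0.5],"turn": 0}
    - {"fingers": 10,"translation": [0,3,-1],"turn": 0}
    - {"fingers": 10,"translation": [0,3,-1],"turn": 0}
    - {"fingers": 10,"translation": [0,3,-1],"turn": 0}
    - {"fingers": 10,"translation": [0,0,0],"turn": 0}
    - {"fingers": 10,"translation": [0,0,0],"turn": 0}

```text
t: 18.2
eef_pos: [0.6043, 0.018, 0.0885]
tool_rot: [0.0, 1.0, -0.0, 0.0]
contact_force: [0.3, 0.5, -1.7]
gripper_width: 0.188
```

```bash
python3 look.py n
```

```text
18.2 [0.60431882 0.01795579 0.08850163] [ 6.17841089e-05  9.99999997e-01 -5.35333964e-05  8.39452668e-06] [ 0.32913584  0.51313451 -1.69991398] [-0.12982802 -0.05183824  0.01071344]
```

View pics/nt.png

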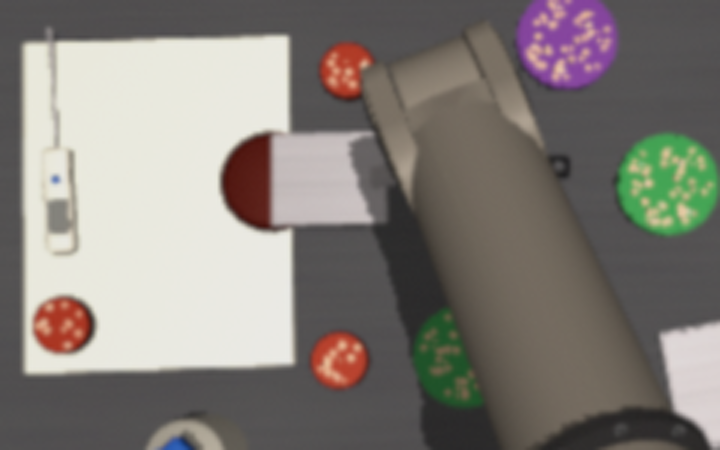

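View pics/ns.png

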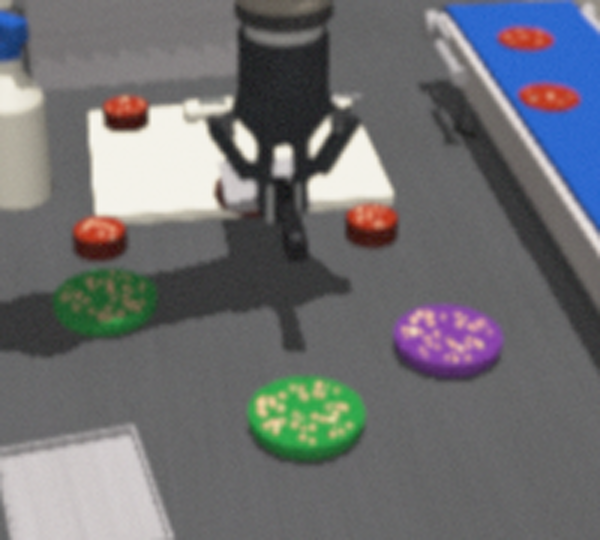

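Call:
move_arm:
  steps:
    - {"fingers": 10,"translation": [0,-15,1],"turn": 0}
    - {"fingers": 10,"translation": [0,-17,0],"turn": 0}
    - {"fingers": 10,"translation": [0,-17,0],"turn": 0}
    - {"fingers": 10,"translation": [0,-17,0],"turn": 0}
    - {"fingers": 10,"translation": [0,0,-10],"turn": 0}
    - {"fingers": 10,"translation": [0,0,-15],"turn": 0}
    - {"fingers": 10,"translation": [0,0,-15],"turn": 0}
    - {"fingers": 10,"translation": [0,0,0],"turn": 0}
    - {"fingers": 10,"translation": [0,0,0],"turn": 0}

```text
t: 19.42
eef_pos: [0.6044, -0.0474, 0.0494]
tool_rot: [-0.0, 1.0, 0.0, -0.0]
contact_force: [0.4, -0.4, -1.8]
gripper_width: 0.192
```

```bash
python3 look.py p
```

```text
19.425 [ 0.60441255 -0.04736753  0.04938803] [-1.30867471e-04  9.99999922e-01  3.68356746e-04 -5.02816587e-05] [ 0.38414778 -0.44301967 -1.79579515] [-0.14553741 -0.03955119  0.08944783]
```

View pics/pt.png

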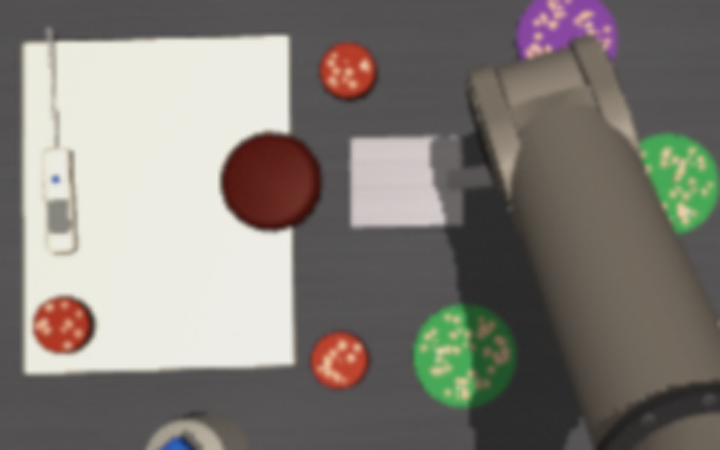

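View pics/ps.png

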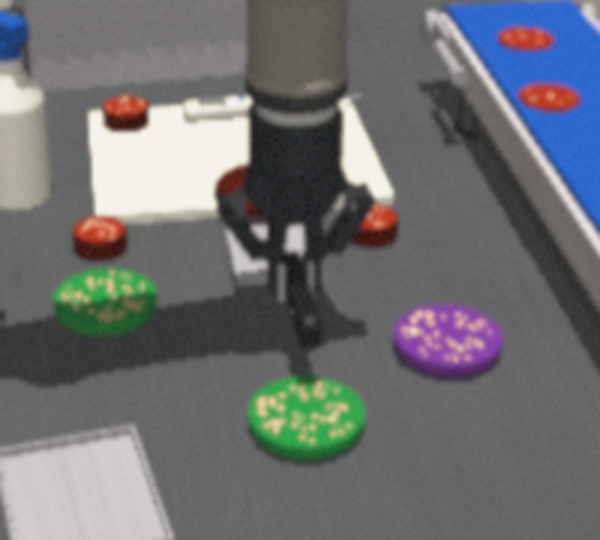

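Call:
move_arm:
  steps:
    - {"fingers": 10,"translation": [0,9,0],"turn": 0}
    - {"fingers": 10,"translation": [0,9,0],"turn": 0}
    - {"fingers": 10,"translation": [0,5,0],"turn": 0}
    - {"fingers": 10,"translation": [0,5,0],"turn": 0}
    - {"fingers": 10,"translation": [0,6,0],"turn": 0}
    - {"fingers": 10,"translation": [0,6,0],"turn": 0}
    - {"fingers": 10,"translation": [0,6,0],"turn": 0}
    - {"fingers": 10,"translation": [0,5,0],"turn": 0}
    - {"fingers": 10,"translation": [0,4,0],"turn": 0}
    - {"fingers": 10,"translation": [0,0,0],"turn": 0}

```text
t: 20.78
eef_pos: [0.6043, 0.0078, 0.0495]
tool_rot: [-0.0, 1.0, 0.0, 0.0]
contact_force: [-0.1, 0.0, -1.7]
gripper_width: 0.187
```

```bash
python3 look.py q
```

```text
20.775 [0.60430285 0.00775421 0.04953264] [-2.19812922e-04  9.99999918e-01  3.34506013e-04  5.34136312e-05] [-0.10699963  0.02121674 -1.68502671] [-0.12686258 -0.00409683 -0.00467962]
```

View pics/qt.png

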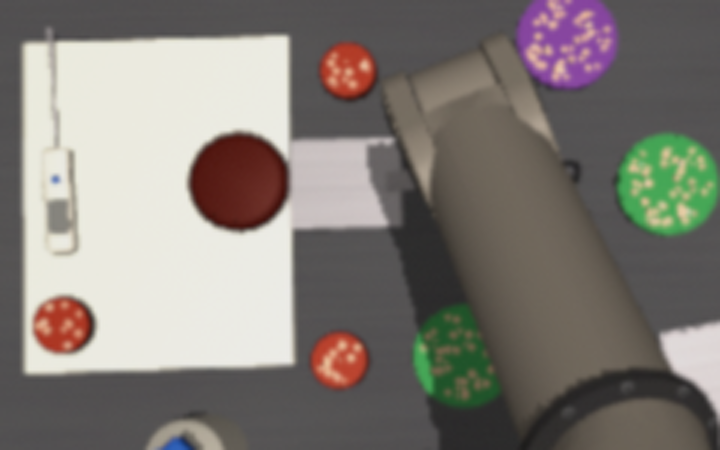

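Pushes cleanly; slice now at (239,181), only just inside the edge at ~291. Another 25 mm.

Call:
move_arm:
  steps:
    - {"fingers": 10,"translation": [0,5,0],"turn": 0}
    - {"fingers": 10,"translation": [0,5,0],"turn": 0}
    - {"fingers": 10,"translation": [0,5,0],"turn": 0}
    - {"fingers": 10,"translation": [0,5,0],"turn": 0}
    - {"fingers": 10,"translation": [0,3,0],"turn": 0}
    - {"fingers": 10,"translation": [0,2,0],"turn": 0}
    - {"fingers": 10,"translation": [0,0,0],"turn": 0}
    - {"fingers": 10,"translation": [0,0,0],"turn": 0}

```text
t: 21.88
eef_pos: [0.6043, 0.0321, 0.0495]
tool_rot: [-0.0, 1.0, -0.0, 0.0]
contact_force: [0.8, 0.9, -2.4]
gripper_width: 0.191
```

Call:
move_arm:
  steps:
    - {"fingers": 10,"translation": [0,-10,0],"turn": 0}
    - {"fingers": 10,"translation": [0,-20,0],"turn": 0}
    - {"fingers": 10,"translation": [0,-20,10],"turn": 0}
    - {"fingers": 10,"translation": [0,-20,20],"turn": 0}
    - {"fingers": 10,"translation": [0,-20,20],"turn": 0}
    - {"fingers": 10,"translation": [0,-20,15],"turn": 0}

```text
t: 22.62
eef_pos: [0.6042, -0.0809, 0.1154]
tool_rot: [0.0, 1.0, -0.001, 0.0]
contact_force: [-0.6, -0.7, -1.8]
gripper_width: 0.186
```

```bash
python3 look.py r
python3 - <<'E'
from h import *
read_camera("top")
for r in outline_of("top","slice")[:5]:
    m=r["mask"].astype(np.uint8); h=cv2.convexHull(np.argwhere(m)[:,::-1].astype(np.int32))
    P=np.array([ray("top",p[0],.028)[:2] for p in h],np.float32)
    print("slice",r["conf"],r["xy"],cv2.minEnclosingCircle(P))
E
```

```text
22.625 [ 0.60415551 -0.08091304  0.11536781] [ 4.33587215e-04  9.99999324e-01 -1.04647906e-03  2.64210503e-04] [-0.59913065 -0.74585008 -1.8258842 ] [-0.11076843 -0.02040301  0.03203814]
slice 0.97 [255.4, 259.3] ((0.44584599137306213, 0.02219199389219284), 0.04538756608963013)
slice 0.95 [284.9, 142.5] ((0.7382265329360962, -0.07488814741373062), 0.04420784115791321)
slice 0.63 [169.0, 200.9] ((0.6066328883171082, 0.2445637732744217), 0.04505445435643196)
```

View pics/rt.png

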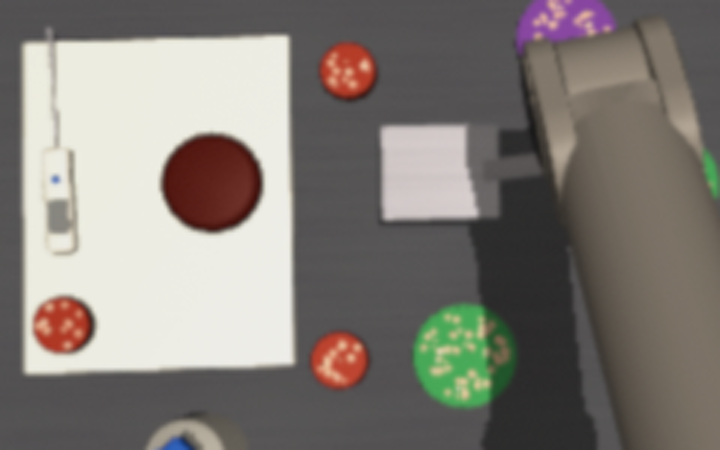

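View pics/rs.png

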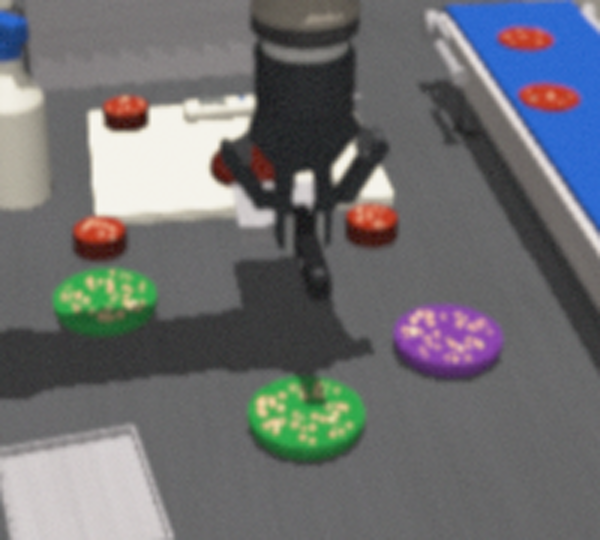

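Call:
move_arm:
  steps:
    - {"fingers": 10,"translation": [-17,-27,0],"turn": 0.0146}
    - {"fingers": 10,"translation": [-17,-27,0],"turn": 0.0146}
    - {"fingers": 10,"translation": [-17,-27,0],"turn": 0.0146}
    - {"fingers": 10,"translation": [-17,-27,0],"turn": 0.0146}
    - {"fingers": 10,"translation": [-17,-27,0],"turn": 0.0146}
    - {"fingers": 10,"translation": [-17,-27,0],"turn": 0.0146}
    - {"fingers": 10,"translation": [-17,-27,0],"turn": 0.0146}
    - {"fingers": 10,"translation": [-17,-27,0],"turn": 0.0146}
    - {"fingers": 10,"translation": [-17,-27,0],"turn": 0.0146}
    - {"fingers": 10,"translation": [-15,-24,0],"turn": 0.0146}

```text
t: 24.08
eef_pos: [0.4356, -0.3446, 0.1135]
tool_rot: [-0.001, 0.997, 0.074, -0.0]
contact_force: [-0.3, 0.4, -1.9]
gripper_width: 0.186
```

Call:
move_arm:
  steps:
    - {"fingers": 10,"translation": [0,0,0],"turn": 0}
    - {"fingers": 10,"translation": [0,0,0],"turn": 0}

```text
t: 24.32
eef_pos: [0.4369, -0.3434, 0.1139]
tool_rot: [-0.001, 0.997, 0.074, 0.0]
contact_force: [0.9, 0.3, -2.5]
gripper_width: 0.191
```

Run:
```python
from h import *
o=get_obs();print(o["eef_pos"],o["tool_rot"],o["contact_force"],o["torque"])
im=read_camera("side"); cv2.imwrite("pics/s.png",cv2.resize(im[150:380,80:340],None,fx=2.5,fy=2.5))
print(place_of("side","turner_tip"))
p=o["eef_pos"]; a=np.radians(98.3); t=p+[.17*np.cos(a),.17*np.sin(a),.019-.048]; print("expect tip",t,proj("side",t))
```

```text
[ 0.43685032 -0.34338407  0.11394452] [-7.05533952e-04  9.97288198e-01  7.35917904e-02  1.72221695e-05] [ 0.93586565  0.29828125 -2.49595083] [-0.05790952 -0.03884875  0.01960503]
[{'xy': [208.1, 240.5], 'conf': 0.87}]
expect tip [ 0.41230976 -0.17516469  0.08494452] [[210.59564703 242.62010675]]
```

View pics/s.png

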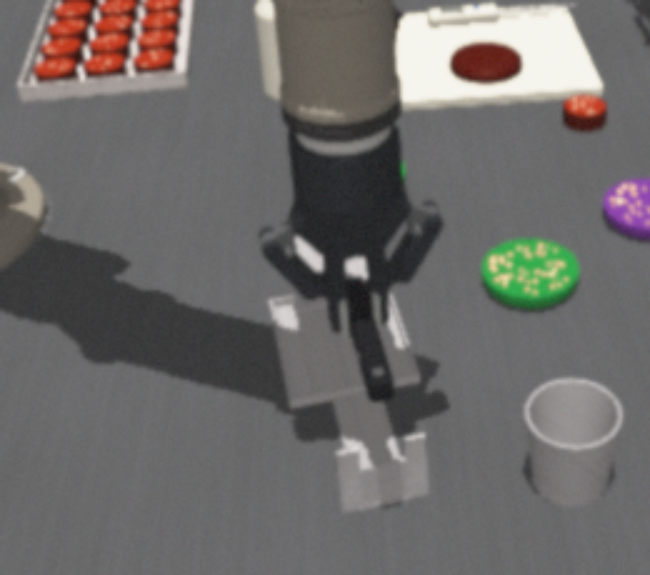

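Call:
move_arm:
  steps:
    - {"fingers": 10,"translation": [-1,-4.8,-15],"turn": -0.001}
    - {"fingers": 10,"translation": [0,0,-20],"turn": 0}
    - {"fingers": 10,"translation": [0,0,-20],"turn": 0}
    - {"fingers": 10,"translation": [0,0,-14],"turn": 0}
    - {"fingers": 10,"translation": [0,0,0],"turn": 0}
    - {"fingers": 10,"translation": [0,0,0],"turn": 0}

```text
t: 25.18
eef_pos: [0.4358, -0.3499, 0.0459]
tool_rot: [0.0, 0.997, 0.072, 0.0]
contact_force: [-0.1, -0.1, -2.9]
gripper_width: 0.186
```

Run:
```python
from h import *
o=get_obs();print(o["eef_pos"],o["tool_rot"],o["contact_force"],o["torque"])
im=read_camera("side"); cv2.imwrite("pics/u.png",cv2.resize(im[230:380,160:300],None,fx=4,fy=4,interpolation=cv2.INTER_CUBIC))
print(place_of("side","turner_tip"))
p=o["eef_pos"]; a=np.radians(98.3); t=p+[.17*np.cos(a),.17*np.sin(a),.019-.048]; print("expect tip",t,proj("side",t))
```

```text
[ 0.43575732 -0.34987611  0.04586305] [1.91101546e-04 9.97369094e-01 7.24896358e-02 3.27280468e-04] [-0.0991904  -0.08891218 -2.85424055] [-0.11493631 -0.02994154  0.0558735 ]
[{'xy': [214.3, 271.4], 'conf': 0.96}]
expect tip [ 0.41121676 -0.18165673  0.01686305] [[212.48950958 268.62826048]]
```

View pics/u.png

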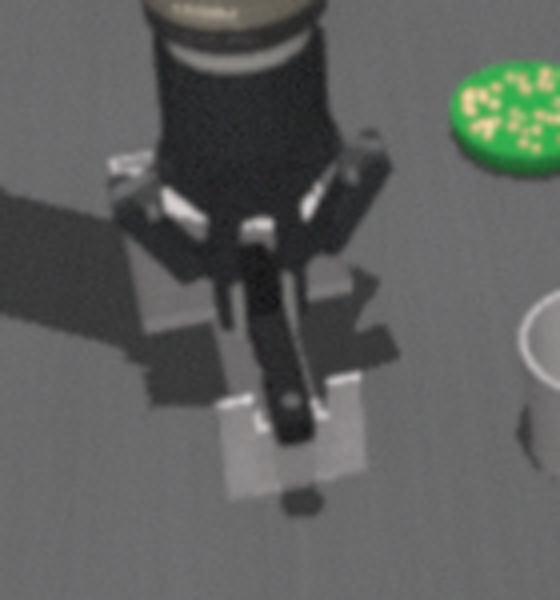

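Call:
move_arm:
  steps:
    - {"fingers": 10,"translation": [0,1.5,-4],"turn": 0}
    - {"fingers": 10,"translation": [0,0,-4],"turn": 0}
    - {"fingers": 10,"translation": [0,0,-3],"turn": 0}
    - {"fingers": 10,"translation": [0,0,-1.5],"turn": 0}
    - {"fingers": 10,"translation": [0,0,0],"turn": 0}
    - {"fingers": 10,"translation": [0,0,0],"turn": 0}

```text
t: 26.02
eef_pos: [0.4351, -0.3482, 0.0331]
tool_rot: [-0.0, 0.997, 0.072, -0.0]
contact_force: [-2.5, 0.6, 3.0]
gripper_width: 0.185
```

Run:
```python
from h import *
o=get_obs();print(o["eef_pos"],o["contact_force"],o["torque"])
```

```text
[ 0.43513466 -0.34819509  0.0331475 ] [-2.48318124  0.56672334  2.99670784] [0.16431515 0.39401095 0.01155875]
```

Contact at the stored height (same TCP as when picked). Release and rise.

Call:
move_arm:
  steps:
    - {"fingers": 25,"translation": [0,0,0],"turn": 0}
    - {"fingers": 40,"translation": [0,0,0],"turn": 0}
    - {"fingers": 60,"translation": [0,0,0],"turn": 0}
    - {"fingers": 60,"translation": [0,0,0],"turn": 0}
    - {"fingers": 60,"translation": [0,0,15],"turn": 0}
    - {"fingers": 60,"translation": [0,0,25],"turn": 0}
    - {"fingers": 60,"translation": [0,0,30],"turn": 0}
    - {"fingers": 60,"translation": [0,0,40],"turn": 0}
    - {"fingers": 60,"translation": [0,0,40],"turn": 0}

```text
t: 27.15
eef_pos: [0.4353, -0.3481, 0.1853]
tool_rot: [0.0, 0.997, 0.073, 0.0]
contact_force: [0.3, -0.8, 0.2]
gripper_width: 0.701
```

Call:
move_arm:
  steps:
    - {"fingers": 60,"translation": [-20,-30,0],"turn": 0}
    - {"fingers": 60,"translation": [-20,-40,0],"turn": 0}
    - {"fingers": 60,"translation": [-20,-40,0],"turn": 0}
    - {"fingers": 60,"translation": [-20,-40,0],"turn": 0}
    - {"fingers": 60,"translation": [-20,-40,0],"turn": 0}
    - {"fingers": 60,"translation": [-20,-30,0],"turn": 0}
    - {"fingers": 60,"translation": [0,0,0],"turn": 0}
    - {"fingers": 60,"translation": [0,0,0],"turn": 0}

```text
t: 28.15
eef_pos: [0.316, -0.5675, 0.1836]
tool_rot: [-0.0, 0.997, 0.073, 0.0]
contact_force: [0.3, 1.0, 0.1]
gripper_width: 0.705
```

Run:
```python
from h import *
np.set_printoptions(precision=4,suppress=True)
o=get_obs();print(o["t"],o["eef_pos"],o["contact_force"])
im=read_camera("side"); cv2.imwrite("pics/v.png",im)
for n,z in(("turner_tip",.003),("turner_grip",.051),("rest",0)):
  for r in place_of("side",n)[:1]: print("side",n,r,ray("side",r["xy"],z))
im=read_camera("top"); cv2.imwrite("pics/vt.png",im)
cv2.imwrite("pics/vr.png",cv2.resize(im[225:305,310:440],None,fx=6,fy=6,interpolation=cv2.INTER_CUBIC))
for n,z in(("turner_tip",.003),("turner_grip",.051),("rest",0),("slice_mid",.024),("coin_a",0),("probe",.015),("spray",0),("cup",0)):
  for r in place_of("top",n)[:4]: print("top",n,round(r["conf"],2),r["xy"],ray("top",r["xy"],z))
```

```text
28.15 [ 0.316  -0.5675  0.1836] [0.3168 1.0163 0.0875]
side turner_tip {'xy': [213.7, 273.7], 'conf': 0.83} [ 0.4129 -0.1831  0.003 ]
side turner_grip {'xy': [224.1, 310.4], 'conf': 0.75} [ 0.4334 -0.3542  0.051 ]
side rest {'xy': [222.1, 303.2], 'conf': 0.9} [ 0.4287 -0.2792  0.    ]
top turner_tip 0.63 [331.6, 267.4] [ 0.4151 -0.1866  0.003 ]
top turner_grip 0.69 [393.6, 257.3] [ 0.4385 -0.3449  0.051 ]
top rest 0.93 [367.4, 262.4] [ 0.426  -0.2853  0.    ]
top slice_mid 0.88 [175.7, 197.0] [0.6159 0.2306 0.024 ]
top slice_mid 0.78 [254.4, 259.7] [0.4417 0.0222 0.024 ]
top slice_mid 0.67 [323.3, 202.5] [ 0.591  -0.1679  0.024 ]
top slice_mid 0.62 [290.3, 151.4] [ 0.7336 -0.0825  0.024 ]
top coin_a 0.85 [120.2, 247.4] [0.4848 0.386  0.    ]
top coin_a 0.83 [211.7, 257.4] [0.4509 0.1389 0.    ]
top coin_a 0.71 [216.1, 167.1] [0.6995 0.123  0.    ]
top coin_a 0.61 [122.5, 196.8] [0.623  0.3799 0.    ]
top probe 0.59 [120.3, 195.9] [0.6237 0.3814 0.015 ]
top spray 0.79 [167.3, 286.8] [0.3752 0.2596 0.    ]
top spray 0.42 [366.5, 262.3] [ 0.4264 -0.2829  0.    ]
top cup 0.8 [411.1, 200.9] [ 0.5919 -0.4134  0.    ]
```

View pics/vr.png

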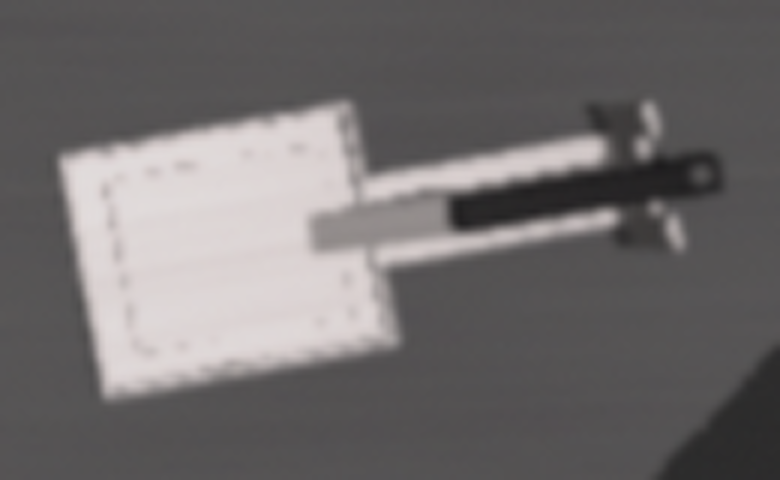

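View pics/v.png

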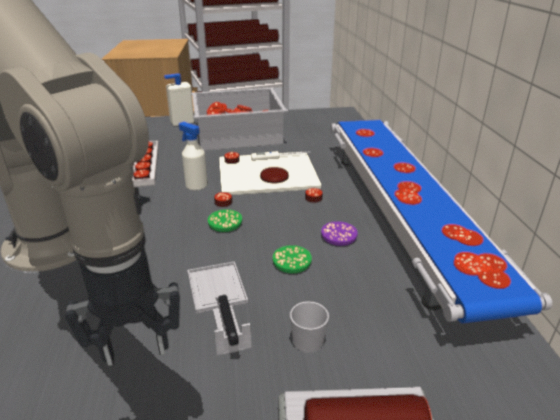

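View pics/vt.png

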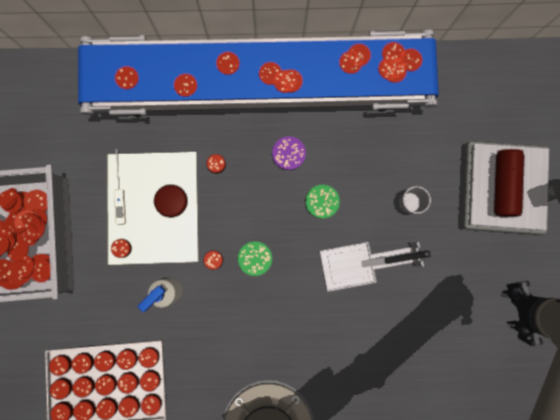

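```bash
python3 -c "
from station import *
hand_in(); print(get_obs()['t'])"
```

```text
the job is handed in; nothing more can be done
the job is handed in; nothing more can be done
```

The slice is turned over: it lies flat, skin side up and wholly on the white board, and the turner is back on its rest. The job was handed in after about 28 s, and no verdict was reported.

**How it went:** I slid the turner's blade under the slice and pushed it up against the board's edge. I tilted it up slowly there until it tipped over onto the board, at low height. It landed overhanging the edge by roughly 25 mm, so I pushed it further on with the blade's front edge.

**Last checks:**
- **Slice:** its centre is about 50 mm inside the middle line on the -y side and 15 mm off centre in x, so nothing overhangs. One network reading (slice_mid) put it 10–15 mm from this, still well within the limits; the outline and the picture agree with the position given.
- **Turner:** in the picture it sits within about 1 mm of where it started, with the blade in the tray and the handle in the notch.
- **Bystanders:** the coins, probe, spray bottle and cup show no visible shift. The green and purple look-alikes appear where they were.
- **Gripper:** open and clear of everything.

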